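Rack the long drawer front

TASK

Two plywood drawer fronts stand on edge in sanding cradles on the left. Lift the longer, taller one out and stand it upright on its long edge in the one empty slot of the wooden slotted rack on the right, fully down on the slot's floor, lined up with the slot and centred along it. Do not let it topple on the way, and leave the shorter drawer front standing in its cradle.

Things in the scene. Friction and masses are not known exactly. Their poses are not given: they have to be found in the camera images.
- long_mid (a point): Centre (half-way up) of the longer drawer front, the one to move: loose plain plywood board, 150 mm long (x), 18 thick (y), 120 high (z, up), 0.2 kg; top edge 60 mm above this point. It starts upright in the groove of a low fixed wooden cradle (120 x 70 mm, 22 high; groove 26 wide, floor 8 mm above the table); either cradle may hold it. Two painted dots, no holes; both ways round alike.
- free_slot (a point): Floor centre of the rack's empty slot, 16 mm above the table; fixed. x along the slot, y across, z up. 32 mm wide between post pairs (x = -50, +50 mm), round-topped, rising 66 mm; floor 160 long. Three slots side by side, 56 mm apart, any may be the empty one; the others hold fixed boards rising 70 mm above the floor. Entered from above; the seated board's centre is 60 mm above this point.
- short_mid (a point): Centre of the shorter drawer front, to be left alone: a loose plywood board 90 mm long (x), 18 mm thick (y), 85 mm high (z), standing upright in the other, identical cradle.

How it is judged (in metres and radians):
At the end, for the whole second after the job is handed in: Longer front released, at rest in the empty slot: centre 50-69 mm above the slot floor, within 25 mm of mid-slot lengthwise, 16 mm across, upright within 15 degrees, aligned within 14 degrees; shorter front upright within 15 degrees, within 30 mm of its start (x of long_mid in the frame of free_slot between -0.025 and 0.025 m and y of long_mid in the frame of free_slot between -0.016 and 0.016 m and z of long_mid in the frame of free_slot between 0.05 and 0.069 m and angle between each of long_mid, short_mid's own z axis and vertical below 0.26 rad and angle between the x axis of long_mid and the x axis of free_slot, either way round below 0.25 rad and linear speed of long_panel below 0.02 m/s and distance of short_mid from where it was at the start of the episode below 0.03 m); the robot touches nothing.
It fails at once if the longer drawer front topples (leans more than 35 degrees) (angle between long_mid's own z axis and vertical above 0.6 rad).
It fails at once if the shorter drawer front is carried off or knocked away (moved more than 60 mm) (distance of short_mid from where it was at the start of the episode above 0.06 m).
It also fails if it takes over 38 s, if anything falls off the work surface, if the arm or the gripper's body presses on something with over 40 N, if the wrist force passes 120 N, or if a joint passes its speed limit or range.

ROBOT

A 6-joint arm with a two-finger parallel gripper is mounted at the origin on a cart in front of the work surface, level with it; the furniture and walls round the work are solid. World frame = base frame: x ahead of the robot, y to its left, z up, the work surface at z = 0. Lengths are in m, angles in degrees, forces in N, time in s.
With the tool pointing down it reaches from about 0.35 to 0.875 m from the base axis. Payload 4.2 kg.
Tool frame: the origin (TCP) lies at the very end of the fingers, on their centre line; the grasp point (between the pads) lies 19 mm behind it; z points along the fingers, y is the line along which they close (so a half turn about z gives the same grasp; the last joint's range is limited). The gripper opens to 87 mm and grips with 3 to 60 N. Pads are 19 mm wide; open, the fingers measure 117 mm over their backs; the gripper's body (75 mm by 190 mm) begins 51 mm behind the grasp point.
Start: joints at [85.405, 22.042, 0.453, 0, -68.411, -14.817], TCP at [0.208, 0.589, 0.223] pointing down, gripper open.
Joint ranges: [-179.83, 179.83], [-69.29, 118.12], [-61.27, 80.66], [-181.25, 117.63], [-171.15, -9.14], [-177.46, 177.46]. Speed limits (degrees/s): [159.86, 159.86, 180, 180, 180, 180].

INTERFACE

Orientations are given as a 3x3 rotation matrix whose columns are the frame's x, y, z axes.
In Python, from station import monitor, cams, ticket gives the robot as it stands.
- The arm moves only by the tool drive_tool, never from a script. Its argument "moves" is a list of rows, each an object with "delta_pos": the shift along the tool's x, y, z in mm, a list of three; "turn": the turn about the tool's z in rad; "claw": the opening, from 0 (shut) to 1 (fully open). A call has 1 to 12 rows; each row shifts and turns the commanded pose from where the row before left it, along the tool's axes as they then stand; what a row does not reach is not made up. A row lasts 1/8 s, in which the tool goes at most 62.5 mm and 10.7 degrees, less where a joint would pass 70% of its speed; a pose out of reach is approached as far as the arm can. A call is refused whole if a number of a shift passes 62.5 or a number of a turn 0.188, either way. A call with a gripper value outside its range is refused whole. The fingers move at their own pace and stop on an object; the grip force is fixed at half the most. Time passes only in rows, so rows that do not move let the fingers close. It gives the time, the measured TCP pose, the force, the opening and the grip force at its end, in the units of the state.
- monitor.sense(): the state, without advancing time (a new reading comes with each control period).
- cams.capture(name): name is "side" or "top" or "wrist"; returns a dict with "color" (420x560x3 uint8, red, green, blue), "range_z" (420x560 float32, m along the optical axis (not along the pixel's ray), 0 where there is no reading), "vertical_fov" (degrees; the focal length in pixels is half the picture's height over the tangent of half this angle, whatever the lens; pixels are square), "cx", "cy" (the principal point, pixels), "extrinsics" (4x4, takes a point from camera to world coordinates). Camera axes: x right, y down, z forward; pixel columns grow to the right and rows downward; lengths in m; the calibration is good to about 2 mm. A picture is of the moment at which its call begins.
- ticket.finish_job(): hands the job in; it is judged then, once.
The state is a dict: "time_s": time; "joints": joint angles; "joint_velocities": joint speeds; "effort": joint torques, N m; "tcp_pos": TCP position; "ee_rot": TCP orientation; "wrist_force": force on the tool from outside, world axes, zero at the start; "moment": the same for the moment, N m; "gripper_width": opening from 0.0 (shut) to 1.0 (fully open); "gripper_force": force on a finger pad.
Only numpy, scipy, OpenCV 4.12 (cv2) and the standard library are available. Lean on these libraries where they do the work, as an engineer would, in place of code of your own. Each camera call takes 0.05 s, during which the arm holds its last target. There are 200 camera calls.

## Working session

There is one attempt and no reset: what is moved stays moved. The work goes in short steps, Python scripts to look and compute and a tool call to move; the robot and the scene stay as the last step left them, time stands still between calls to the robot, and variables do not carry over. Pictures are saved under pics/ and viewed, at most 10 in all, crops included, and the job is handed in when it is done.

Besides the shell and the picture viewer there is one more tool, called after "Emit:" as name([rows], argument=value, ...), one row to a line, values as JSON. drive_tool: Moves the arm, as the interface text tells. Its arguments: {"type":"object","properties":{"moves":{"type":"array","items":{"type":"object","properties":{"delta_pos":{"type":"array","items":{"type":"number"}},"turn":{"type":"number"},"claw":{"type":"number"}}}}},"required":["moves"]}

```bash
mkdir -p pics; cat > h.py <<'E'
import numpy as np,cv2
from station import monitor,cams,ticket
def cloud(c):
    h,w=c["range_z"].shape;f=h/2/np.tan(np.radians(c["vertical_fov"])/2)
    v,u=np.mgrid[:h,:w];z=c["range_z"]
    p=np.stack([(u-c["cx"])/f*z,(v-c["cy"])/f*z,z],-1)
    E=np.array(c["extrinsics"]);P=p@E[:3,:3].T+E[:3,3];P[z<=0]=np.nan
    return P
E
python3 - <<'E'
from h import *
a=cams.capture("top");b=cams.capture("side")
np.savez("first.npz",P=cloud(a),C=a["color"],P2=cloud(b),C2=b["color"])
cv2.imwrite("pics/a.png",a["color"][...,::-1]);cv2.imwrite("pics/b.png",b["color"][...,::-1])
for c in(a,b):print(np.round(c["extrinsics"],3).tolist(),c["vertical_fov"],(c["range_z"]>0).mean())
s=monitor.sense();print(s["time_s"],s["tcp_pos"],np.round(s["ee_rot"],3).tolist(),s["gripper_width"])
E
```

```text
[[0.009, -0.977, 0.211, 0.262], [-1.0, -0.01, -0.002, 0.069], [0.004, -0.211, -0.978, 1.27], [0.0, 0.0, 0.0, 1.0]] 44.04614912563745 0.9960756802721088
[[0.937, -0.292, 0.194, 0.345], [-0.35, -0.784, 0.512, -0.398], [0.003, -0.548, -0.837, 0.876], [0.0, 0.0, 0.0, 1.0]] 54.01566151715412 0.9959056122448979
0.1 [0.20751009 0.58898669 0.22160008] [[0.943, -0.332, -0.001], [-0.332, -0.943, -0.002], [0.0, 0.002, -1.0]] 1.0019077086836576
```

View pics/a.png

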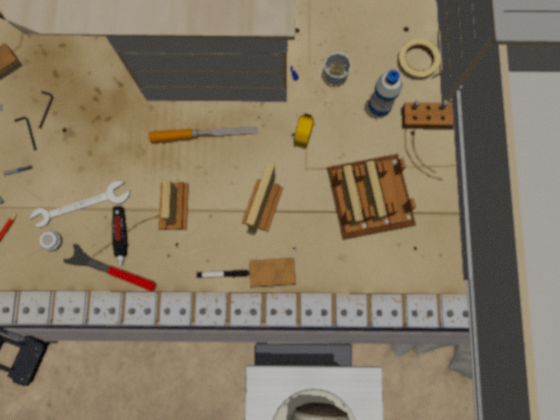

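View pics/b.png

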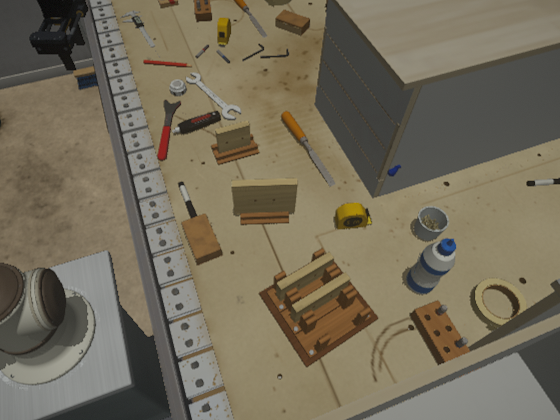

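The top view shows the long board at about (262,195), the short one at (168,203) and the rack at (370,195). Boards fill the left and middle slots, so the right slot at about (395,190) is empty. The side view agrees: the slot nearest the bottom right is free.

```bash
python3 - <<'E'
from h import *
d=np.load("first.npz")
def rect(pts):
    (c,s,a)=cv2.minAreaRect((pts[:,:2]*1000).astype(np.float32)); 
    b=cv2.boxPoints((c,s,a));e=[b[1]-b[0],b[2]-b[1]];e=max(e,key=np.linalg.norm)
    return np.round(c,1),np.round(s,1),round(np.degrees(np.arctan2(e[1],e[0]))%180,1)
for n,P in(("top",d["P"]),("side",d["P2"])):
    X,Y,Z=P[...,0],P[...,1],P[...,2]
    R=(X>.3)&(X<.7)&(Y<.5)&(Y>-.33)
    for nm,m in(("long",R&(Z>.118)&(Z<.14)&(Y>0)&(Y<.25)),("short",R&(Z>.084)&(Z<.105)&(Y>.25)&(X<.62)),("rackboards",R&(Z>.078)&(Z<.1)&(Y<-.02)),("rackbase",R&(Z>.008)&(Z<.1)&(Y<-.02)&(Y>-.32))):
        k,l,st,ce=cv2.connectedComponentsWithStats(m.astype(np.uint8))
        for i in range(1,k):
            if st[i,4]>25:
                q=P[l==i];print(n,nm,st[i].tolist(),rect(q),np.round(np.nanpercentile(q[:,2],[2,50,98]),3))
c=d["C"][150:245,320:425,::-1];c2=d["C2"][230:370,250:390,::-1]
cv2.imwrite("pics/c.png",np.hstack([cv2.resize(c,(400,400),interpolation=2),cv2.resize(c2,(400,400),interpolation=2)]))
E
```

```text
top long [246, 162, 29, 63, 545] (array([536.3, 125.7]), array([ 19. , 149.8]), np.float32(162.0)) [0.121 0.129 0.133]
top short [161, 180, 11, 39, 327] (array([528.1, 347.2]), array([19.6, 89.9]), np.float32(179.7)) [0.085 0.094 0.099]
top rackboards [399, 157, 7, 11, 46] (array([ 625.6, -208.9]), array([24.8,  9.9]), np.float32(7.0)) [0.078 0.082 0.088]
top rackboards [366, 160, 20, 57, 466] (array([ 560.7, -143.7]), array([136. ,  19.5]), np.float32(11.9)) [0.08  0.087 0.092]
top rackboards [376, 161, 12, 12, 92] (array([ 614.9, -160.4]), array([24.6, 23.1]), np.float32(10.0)) [0.078 0.082 0.089]
top rackboards [343, 165, 20, 56, 463] (array([549.7, -89.1]), array([136.1,  19.6]), np.float32(11.7)) [0.08  0.087 0.092]
top rackboards [354, 165, 11, 12, 91] (array([ 603.1, -105.9]), array([24.4, 23.3]), np.float32(13.4)) [0.079 0.082 0.087]
top rackboards [336, 169, 6, 11, 41] (array([593.4, -57.5]), array([23.9,  9.8]), np.float32(13.1)) [0.079 0.083 0.087]
top rackboards [409, 197, 7, 11, 47] (array([ 527.1, -229. ]), array([23.7, 10.9]), np.float32(12.1)) [0.079 0.082 0.087]
top 
[... 1517 characters left out ...]
501.7, -119.8]), array([24.3,  9.6]), np.float32(12.7)) [0.078 0.081 0.084]
side rackboards [289, 292, 12, 10, 55] (array([ 504.6, -132.8]), array([23.7,  9.8]), np.float32(11.5)) [0.079 0.081 0.083]
side rackboards [359, 307, 12, 10, 61] (array([ 623. , -209.5]), array([23.8, 10.3]), np.float32(11.6)) [0.078 0.081 0.084]
side rackboards [300, 310, 17, 16, 119] (array([ 514.4, -180.9]), array([25.1, 22.6]), np.float32(11.8)) [0.078 0.081 0.084]
side rackboards [318, 334, 12, 11, 65] (array([ 524. , -229.4]), array([23.7, 10.2]), np.float32(11.5)) [0.078 0.081 0.083]
side rackbase [260, 249, 116, 116, 6618] (array([ 557.7, -144. ]), array([188.5, 185.4]), np.float32(11.4)) [0.008 0.035 0.087]
```

View pics/c.png

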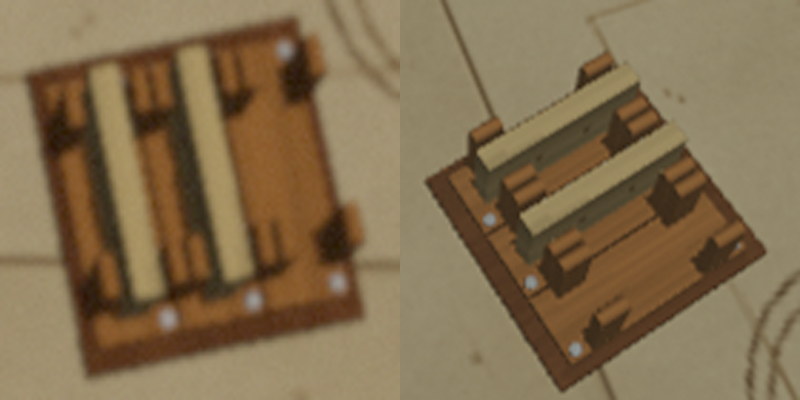

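```bash
cat >> h.py <<'E'
def go(target,ang=None):
    """remaining shift (mm, tool axes) and turn (rad) to a TCP position (m) and tool-x heading (deg)"""
    s=monitor.sense();R=np.array(s["ee_rot"]);d=R.T@(np.array(target)-s["tcp_pos"])*1000
    h=np.degrees(np.arctan2(R[1,0],R[0,0]))
    print("t",round(s["time_s"],2),"shift",np.round(d,1),"heading",round(h,2),"turn",None if ang is None else round(-np.radians(ang-h),4),"F",np.round(s["wrist_force"],1),"w",round(s["gripper_width"],3),"gf",s["gripper_force"],"tilt",np.round(R[:,2],4))
E
python3 - <<'E'
from h import *
d=np.load("first.npz");P=d["P"].reshape(-1,3)
for lo,hi in((-.6,-.35),(-.35,-.3)):pass
t=P[P[:,2]>.15]
a=t[(t[:,0]>.4)&(t[:,0]<.7)];print("tall, x .4-.7, y ranges",np.round(np.percentile(a[:,1],[0,5,50,95,100]),3), a[a[:,1]<0][:,1].max() if (a[:,1]<0).any() else None)
a=t[(t[:,1]>-.3)&(t[:,1]<.5)];a=a[a[:,0]>.3];print("tall x min",np.percentile(a[:,0],[0,1,5]))
go([.535,.1257,.20],-17.9)
E
```

```text
tall, x .4-.7, y ranges [-0.38  -0.374 -0.363 -0.362 -0.36 ] -0.3596906973233738
tall x min [0.77012368 0.77271065 0.77508373]
t 0.1 shift [462.9 328.   22.3] heading -19.42 turn -0.0265 F [ 0.3 -0.1 -0.5] w 1.002 gf 0.0 tilt [-5.0e-04 -1.8e-03 -1.0e+00]
```

Emit:
drive_tool([
  {"delta_pos": [20,14,0],"claw": 1},
  {"delta_pos": [40,28,0],"turn": -0.0265,"claw": 1},
  {"delta_pos": [44,31,0],"claw": 1},
  {"delta_pos": [44,31,0],"claw": 1},
  {"delta_pos": [44,31,0],"claw": 1},
  {"delta_pos": [44,31,0],"claw": 1},
  {"delta_pos": [44,31,0],"claw": 1},
  {"delta_pos": [44,31,0],"claw": 1},
  {"delta_pos": [44,31,0],"claw": 1},
  {"delta_pos": [44,31,0],"claw": 1},
  {"delta_pos": [30,21,0],"claw": 1},
  {"delta_pos": [15,10,0],"claw": 1},
])

```text
invalid input
```

```bash
python3 - <<'E'
from h import *
go([.535,.1257,.092],-17.9)
c=cams.capture("wrist");P=cloud(c);m=(P[...,2]>.118)&(P[...,2]<.14)&(P[...,0]>.4)&(P[...,0]<.65)&(P[...,1]>.02)&(P[...,1]<.22)
q=P[m];print(len(q))
if len(q)>50:
    r=cv2.minAreaRect((q[:,:2]*1000).astype(np.float32));print(r,np.percentile(q[:,2],[2,50,98]))
cv2.imwrite("pics/w.png",c["color"][...,::-1])
E
```

```text
t 0.1 shift [462.9 327.8 130.3] heading -19.42 turn -0.0265 F [ 0.3 -0.1 -0.5] w 1.002 gf 0.0 tilt [-5.0e-04 -1.8e-03 -1.0e+00]
0
```

View pics/w.png

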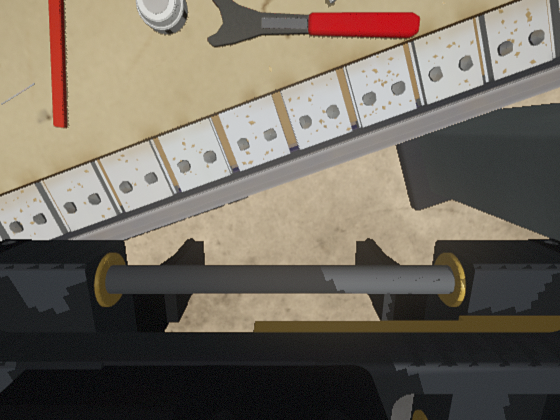

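The move was refused, so nothing moved. The picture still shows the start pose: the bench edge, with the fingers at the bottom, around row 250. Perhaps every row needs all three fields.

Emit:
drive_tool([
  {"delta_pos": [20,14,0],"turn": 0,"claw": 1},
  {"delta_pos": [40,28,0],"turn": -0.0265,"claw": 1},
  {"delta_pos": [44,31,0],"turn": 0,"claw": 1},
  {"delta_pos": [44,31,0],"turn": 0,"claw": 1},
  {"delta_pos": [44,31,0],"turn": 0,"claw": 1},
  {"delta_pos": [44,31,0],"turn": 0,"claw": 1},
  {"delta_pos": [44,31,0],"turn": 0,"claw": 1},
  {"delta_pos": [44,31,0],"turn": 0,"claw": 1},
  {"delta_pos": [44,31,0],"turn": 0,"claw": 1},
  {"delta_pos": [44,31,0],"turn": 0,"claw": 1},
  {"delta_pos": [30,21,0],"turn": 0,"claw": 1},
  {"delta_pos": [15,10,0],"turn": 0,"claw": 1},
])

```text
time_s: 1.65
tcp_pos: [0.5427, 0.1398, 0.2224]
ee_rot: [[0.951, -0.31, -0.001], [-0.31, -0.951, -0.0], [-0.001, 0.0, -1.0]]
wrist_force: [-0.5, 0.5, 1.3]
gripper_width: 1.0
gripper_force: 0.0
```

```bash
python3 - <<'E'
from h import *
go([.535,.1257,.092],-17.9)
c=cams.capture("wrist");P=cloud(c);m=(P[...,2]>.118)&(P[...,2]<.14)&(P[...,0]>.4)&(P[...,0]<.65)&(P[...,1]>.02)&(P[...,1]<.22)
q=P[m];print(len(q))
if len(q)>50:
    r=cv2.minAreaRect((q[:,:2]*1000).astype(np.float32));print(r,np.percentile(q[:,2],[2,50,98]))
cv2.imwrite("pics/w2.png",c["color"][...,::-1])
E
```

```text
t 1.65 shift [ -2.9  15.8 130.4] heading -18.06 turn -0.0028 F [-0.5  0.5  1.3] w 1.0 gf 0.0 tilt [-6.e-04 -3.e-04 -1.e+00]
2863
((548.525146484375, 123.36181640625), (18.092573165893555, 121.64305877685547), 72.00665283203125) [0.12467528 0.12650087 0.12787535]
```

View pics/w2.png

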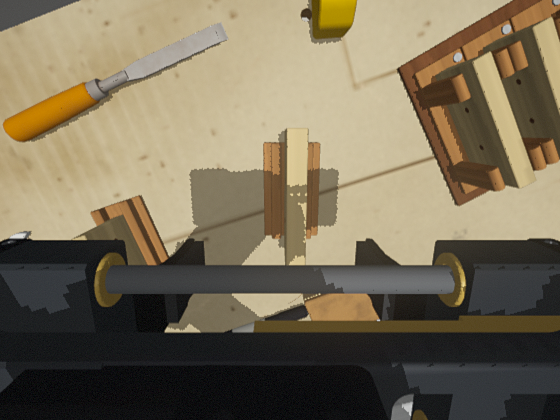

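The wrist view shows the board's top edge at columns 285–308, parallel to the fingers. The rack is at the upper right and the shorter board's cradle at the lower left. I'll shift sideways, then descend and grip.

Emit:
drive_tool([
  {"delta_pos": [-2.5,15,0],"turn": 0,"claw": 1},
  {"delta_pos": [0,0,5],"turn": 0,"claw": 1},
  {"delta_pos": [0,0,20],"turn": 0,"claw": 1},
  {"delta_pos": [0,0,25],"turn": 0,"claw": 1},
  {"delta_pos": [0,0,25],"turn": 0,"claw": 1},
  {"delta_pos": [0,0,25],"turn": 0,"claw": 1},
  {"delta_pos": [0,0,20],"turn": 0,"claw": 1},
  {"delta_pos": [0,0,10],"turn": 0,"claw": 1},
  {"delta_pos": [0,0,0],"turn": 0,"claw": 1},
])

```text
time_s: 2.82
tcp_pos: [0.5349, 0.1292, 0.0922]
ee_rot: [[0.952, -0.306, -0.001], [-0.306, -0.952, -0.001], [-0.001, 0.001, -1.0]]
wrist_force: [-0.8, 0.2, -0.1]
gripper_width: 1.001
gripper_force: 0.0
```

Emit:
drive_tool([
  {"delta_pos": [0,0,0],"turn": 0,"claw": 0.6},
  {"delta_pos": [0,0,0],"turn": 0,"claw": 0.4},
  {"delta_pos": [0,0,0],"turn": 0,"claw": 0.3},
  {"delta_pos": [0,0,0],"turn": 0,"claw": 0.2},
  {"delta_pos": [0,0,0],"turn": 0,"claw": 0},
  {"delta_pos": [0,0,0],"turn": 0,"claw": 0},
  {"delta_pos": [0,0,0],"turn": 0,"claw": 0},
  {"delta_pos": [0,0,0],"turn": 0,"claw": 0},
])

```text
time_s: 3.82
tcp_pos: [0.5354, 0.1289, 0.0925]
ee_rot: [[0.952, -0.307, -0.0], [-0.307, -0.952, 0.0], [-0.0, -0.0, -1.0]]
wrist_force: [-0.2, 0.5, 0.5]
gripper_width: 0.199
gripper_force: 29.9
```

Emit:
drive_tool([
  {"delta_pos": [0,0,-5],"turn": 0,"claw": 0},
  {"delta_pos": [0,0,-10],"turn": 0,"claw": 0},
  {"delta_pos": [0,0,-15],"turn": 0,"claw": 0},
  {"delta_pos": [0,0,-15],"turn": 0,"claw": 0},
  {"delta_pos": [0,0,-20],"turn": 0,"claw": 0},
  {"delta_pos": [0,0,-20],"turn": 0,"claw": 0},
  {"delta_pos": [0,0,-20],"turn": 0,"claw": 0},
  {"delta_pos": [0,0,-15],"turn": 0,"claw": 0},
  {"delta_pos": [0,0,-10],"turn": 0,"claw": 0},
  {"delta_pos": [0,0,0],"turn": 0,"claw": 0},
])

```text
time_s: 5.08
tcp_pos: [0.5356, 0.1291, 0.2233]
ee_rot: [[0.952, -0.307, 0.001], [-0.307, -0.952, 0.001], [0.001, -0.001, -1.0]]
wrist_force: [0.1, 0.3, -2.7]
gripper_width: 0.207
gripper_force: 29.9
```

```bash
python3 - <<'E'
from h import *
go([.5708,-.1983,.222],11.5)
c=cams.capture("side");P=cloud(c)
m=(P[...,2]>.12)&(P[...,2]<.245)&(P[...,0]>.4)&(P[...,0]<.65)&(P[...,1]>.02)&(P[...,1]<.22)
q=P[m];print(len(q),q[:,2].min())
cv2.imwrite("pics/s2.png",c["color"][...,::-1])
E
```

```text
t 5.08 shift [134.1 300.7   1.1] heading -17.9 turn -0.5131 F [ 0.1  0.3 -2.7] w 0.207 gf 29.92279924601462 tilt [ 1.2e-03  8.0e-04 -1.0e+00]
1597 0.13621518658250742
```

View pics/s2.png

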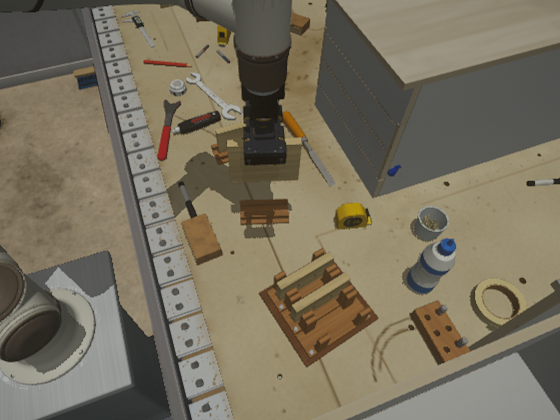

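The board is out of the cradle and level in the gripper at about (265,165). The shorter board still stands behind it. Next I'll carry it across, then turn it.

Emit:
drive_tool([
  {"delta_pos": [4,9,0],"turn": 0,"claw": 0},
  {"delta_pos": [9,21,0],"turn": 0,"claw": 0},
  {"delta_pos": [14,30,0],"turn": 0,"claw": 0},
  {"delta_pos": [16,36,0],"turn": 0,"claw": 0},
  {"delta_pos": [17,39,0],"turn": 0,"claw": 0},
  {"delta_pos": [17,39,0],"turn": 0,"claw": 0},
  {"delta_pos": [16,36,0],"turn": 0,"claw": 0},
  {"delta_pos": [15,33,0],"turn": 0,"claw": 0},
  {"delta_pos": [12,27,0],"turn": 0,"claw": 0},
  {"delta_pos": [9,19,0],"turn": 0,"claw": 0},
  {"delta_pos": [5,11.5,0],"turn": 0,"claw": 0},
  {"delta_pos": [0,0,0],"turn": 0,"claw": 0},
])

```text
time_s: 6.62
tcp_pos: [0.5705, -0.1986, 0.2221]
ee_rot: [[0.951, -0.308, -0.001], [-0.308, -0.951, 0.0], [-0.001, -0.0, -1.0]]
wrist_force: [0.5, 0.5, -0.9]
gripper_width: 0.202
gripper_force: 29.9
```

Emit:
drive_tool([
  {"delta_pos": [0,0,0],"turn": -0.03,"claw": 0},
  {"delta_pos": [0,0,0],"turn": -0.06,"claw": 0},
  {"delta_pos": [0,0,0],"turn": -0.09,"claw": 0},
  {"delta_pos": [0,0,0],"turn": -0.1,"claw": 0},
  {"delta_pos": [0,0,0],"turn": -0.1,"claw": 0},
  {"delta_pos": [0,0,0],"turn": -0.08,"claw": 0},
  {"delta_pos": [0,0,0],"turn": -0.053,"claw": 0},
  {"delta_pos": [0,0,0],"turn": 0,"claw": 0},
  {"delta_pos": [0,0,0],"turn": 0,"claw": 0},
])

```text
time_s: 7.75
tcp_pos: [0.5707, -0.1977, 0.2227]
ee_rot: [[0.98, 0.2, 0.0], [0.2, -0.98, -0.0], [0.0, 0.0, -1.0]]
wrist_force: [-0.5, -0.1, -1.9]
gripper_width: 0.207
gripper_force: 29.9
```

```bash
python3 - <<'E'
from h import *
go([.5708,-.1983,.1025],11.5)
c=cams.capture("side");P=cloud(c)
# board below the fingers: z .12-.2, near the slot
m=(P[...,2]>.11)&(P[...,2]<.2)&(P[...,0]>.45)&(P[...,0]<.68)&(P[...,1]>-.3)&(P[...,1]<-.13)
q=P[m];a=np.radians(11.5);L=np.array([np.cos(a),np.sin(a)]);N=np.array([-L[1],L[0]])
r=q[:,:2]-[.5708,-.1983]
u,v=r@L,r@N;print(len(q),"along",np.percentile(u,[0,1,99,100]),"across",np.percentile(v,[1,50,99]))
for lo in np.arange(.11,.2,.015):
    k=(q[:,2]>lo)&(q[:,2]<lo+.015);print(round(lo,3),k.sum(),*(np.round([u[k].min(),u[k].max(),np.median(v[k]),np.polyfit(u[k],v[k],1)[0]],4) if k.sum()>20 else []))
cv2.imwrite("pics/s3.png",c["color"][...,::-1])
E
```

```text
t 7.75 shift [ -0.    0.6 120.2] heading 11.53 turn 0.0005 F [-0.5 -0.1 -1.9] w 0.207 gf 29.92291518159618 tilt [ 2.e-04 -0.e+00 -1.e+00]
420 along [-0.07608256 -0.07595326  0.01389637  0.01953909] across [-0.00856012 -0.00788819  0.00802792]
0.11 0
0.125 5
0.14 100 -0.076 0.0167 -0.008 -0.0647
0.155 108 -0.0758 0.0132 -0.0079 -0.0708
0.17 104 -0.076 0.0054 -0.0079 -0.0809
0.185 103 -0.0761 -0.0004 -0.0078 -0.0944
0.2 0
```

View pics/s3.png

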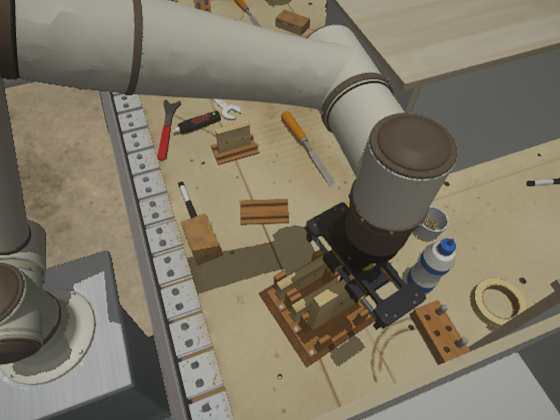

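The board is over the empty slot and upright. Its near face is 8 mm off the slot axis, which puts its centre about 1 mm across, and its end is at −76 mm, which puts it about 1 mm lengthwise. Lowering now.

Emit:
drive_tool([
  {"delta_pos": [0.5,1,5],"turn": 0,"claw": 0},
  {"delta_pos": [0,0,10],"turn": 0,"claw": 0},
  {"delta_pos": [0,0,15],"turn": 0,"claw": 0},
  {"delta_pos": [0,0,15],"turn": 0,"claw": 0},
  {"delta_pos": [0,0,15],"turn": 0,"claw": 0},
  {"delta_pos": [0,0,15],"turn": 0,"claw": 0},
  {"delta_pos": [0,0,15],"turn": 0,"claw": 0},
  {"delta_pos": [0,0,12],"turn": 0,"claw": 0},
  {"delta_pos": [0,0,8],"turn": 0,"claw": 0},
  {"delta_pos": [0,0,5],"turn": 0,"claw": 0},
  {"delta_pos": [0,0,2],"turn": 0,"claw": 0},
  {"delta_pos": [0,0,0],"turn": 0,"claw": 0},
])

```text
time_s: 9.3
tcp_pos: [0.5715, -0.1991, 0.1058]
ee_rot: [[0.98, 0.199, 0.0], [0.199, -0.98, -0.0], [0.0, 0.0, -1.0]]
wrist_force: [0.3, -0.9, -1.6]
gripper_width: 0.206
gripper_force: 29.9
```

Emit:
drive_tool([
  {"delta_pos": [0,0,1.5],"turn": 0,"claw": 0},
  {"delta_pos": [0,0,1.5],"turn": 0,"claw": 0},
  {"delta_pos": [0,0,1],"turn": 0,"claw": 0},
  {"delta_pos": [0,0,0],"turn": 0,"claw": 0},
])

```text
time_s: 9.8
tcp_pos: [0.5712, -0.1991, 0.1015]
ee_rot: [[0.98, 0.199, -0.0], [0.199, -0.98, -0.0], [-0.0, -0.0, -1.0]]
wrist_force: [-0.8, 0.4, -1.6]
gripper_width: 0.206
gripper_force: 29.9
```

Emit:
drive_tool([
  {"delta_pos": [0,0,1],"turn": 0,"claw": 0},
  {"delta_pos": [0,0,0.5],"turn": 0,"claw": 0},
  {"delta_pos": [0,0,0],"turn": 0,"claw": 0},
])

```text
time_s: 10.18
tcp_pos: [0.5715, -0.1992, 0.1005]
ee_rot: [[0.98, 0.199, 0.001], [0.199, -0.98, -0.0], [0.0, 0.0, -1.0]]
wrist_force: [-1.5, 0.3, 1.7]
gripper_width: 0.21
gripper_force: 29.9
```

Emit:
drive_tool([
  {"delta_pos": [0,0,0],"turn": 0,"claw": 0.25},
  {"delta_pos": [0,0,0],"turn": 0,"claw": 0.3},
  {"delta_pos": [0,0,0],"turn": 0,"claw": 0.4},
  {"delta_pos": [0,0,0],"turn": 0,"claw": 0.5},
  {"delta_pos": [0,0,0],"turn": 0,"claw": 0.6},
  {"delta_pos": [0,0,0],"turn": 0,"claw": 0.6},
])

```text
time_s: 10.92
tcp_pos: [0.5713, -0.1991, 0.1]
ee_rot: [[0.98, 0.199, -0.0], [0.199, -0.98, -0.0], [-0.0, 0.0, -1.0]]
wrist_force: [0.6, 0.0, -0.5]
gripper_width: 0.576
gripper_force: 0.0
```

Emit:
drive_tool([
  {"delta_pos": [0,0,-5],"turn": 0,"claw": 0.6},
  {"delta_pos": [0,0,-10],"turn": 0,"claw": 0.6},
  {"delta_pos": [0,0,-20],"turn": 0,"claw": 0.6},
  {"delta_pos": [0,0,-25],"turn": 0,"claw": 0.6},
  {"delta_pos": [0,0,-25],"turn": 0,"claw": 0.6},
  {"delta_pos": [0,0,-25],"turn": 0,"claw": 0.6},
  {"delta_pos": [0,0,-25],"turn": 0,"claw": 0.6},
  {"delta_pos": [0,0,-10],"turn": 0,"claw": 0.6},
  {"delta_pos": [0,0,0],"turn": 0,"claw": 0.6},
])

```text
time_s: 12.05
tcp_pos: [0.5714, -0.199, 0.2457]
ee_rot: [[0.98, 0.199, 0.002], [0.199, -0.98, 0.0], [0.001, 0.0, -1.0]]
wrist_force: [0.4, -0.5, -0.2]
gripper_width: 0.6
gripper_force: 0.0
```

Emit:
drive_tool([
  {"delta_pos": [0,-20,0],"turn": 0,"claw": 0.6},
  {"delta_pos": [0,-40,0],"turn": 0,"claw": 0.6},
  {"delta_pos": [0,-40,0],"turn": 0,"claw": 0.6},
  {"delta_pos": [0,-40,0],"turn": 0,"claw": 0.6},
  {"delta_pos": [0,-40,0],"turn": 0,"claw": 0.6},
  {"delta_pos": [0,-20,0],"turn": 0,"claw": 0.6},
  {"delta_pos": [0,0,0],"turn": 0,"claw": 0.6},
])

```text
time_s: 12.92
tcp_pos: [0.5303, -0.0014, 0.2442]
ee_rot: [[0.979, 0.202, -0.002], [0.202, -0.979, -0.0], [-0.002, -0.0, -1.0]]
wrist_force: [-1.0, -0.6, -0.5]
gripper_width: 0.598
gripper_force: 0.0
```

```bash
python3 - <<'E'
from h import *
go([.57,-.198,.25])
for n in("side","top"):
    c=cams.capture(n);P=cloud(c);X,Y,Z=P[...,0],P[...,1],P[...,2]
    for nm,m in(("long",(Z>.122)&(Z<.15)&(X>.45)&(X<.68)&(Y<-.12)&(Y>-.3)),("short",(Z>.084)&(Z<.105)&(X>.45)&(X<.62)&(Y>.28)&(Y<.42))):
        q=P[m];print(n,nm,len(q),*( [cv2.minAreaRect((q[:,:2]*1000).astype(np.float32)),np.percentile(q[:,2],[50,98])] if len(q)>9 else []))
    if n=="side":cv2.imwrite("pics/s4.png",c["color"][...,::-1])
E
```

```text
t 12.93 shift [ -0.9 200.6  -5.8] heading 11.67 turn None F [-1.  -0.6 -0.5] w 0.598 gf 0.0 tilt [-1.9e-03 -1.0e-04 -1.0e+00]
side long 863 ((570.51513671875, -199.4089813232422), (150.30972290039062, 18.83435821533203), 11.296939849853516) [0.1355984  0.13823182]
side short 248 ((526.0003662109375, 346.547607421875), (90.44337463378906, 22.05549430847168), 0.17370253801345825) [0.09203405 0.0954531 ]
top long 630 ((572.9735107421875, -199.48577880859375), (149.9910430908203, 20.248233795166016), 11.404683113098145) [0.13675525 0.14174335]
top short 324 ((527.5328369140625, 346.9472351074219), (89.51221466064453, 19.130268096923828), 0.5270166397094727) [0.09376337 0.09852472]
```

View pics/s4.png

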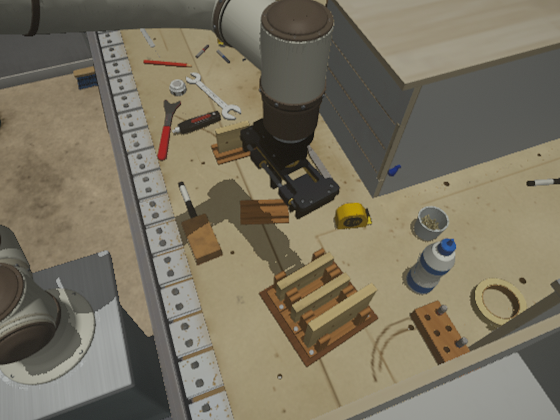

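The longer front stands in the slot at about (340,318), with its top at 0.136 m as it should be when seated, centred within 2 mm and aligned. The shorter front hasn't moved.

```bash
python3 -c "
from station import ticket
print(ticket.finish_job())"
```

```text
the job is handed in; nothing more can be done
None
```

The longer drawer front is standing upright in the rack's empty slot, centred within about 2 mm and aligned; the shorter one is still in its cradle, and the job is handed in (no verdict came back).

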